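Index the sample carousel and scan the bottle

TASK

Turn the sample carousel until the label of the tall square bottle stands squarely at the steel index blade. Then pick up the barcode scanner and aim it level and straight at that label, its window about 8 cm away and the beam on the label's centre, holding it steady for two seconds. Finally lay the scanner, the same way up as it lay, lengthwise on the middle of the black charging pad and let go, leaving the bottle at the blade and the other things on the bench undisturbed.

Things in the scene. Friction and masses are not known exactly. Their poses are not given: they have to be found in the camera images.
- turntable (a joint): angle of the carousel's disc on its base, rad, growing counter-clockwise seen from above; 0 (or any whole turn) when the tall square bottle stands exactly at the index blade. Turns freely both ways without end stops; light friction (about 0.12 N m, so about 1 N at a post), it stays where it is left
- carousel_base: fixed grey foot of the sample carousel; origin on the carousel's axis at bench level, z up; its x axis points from the axis to the index blade, which stands on a tongue of the foot. The blade is a steel upright 22 mm wide at 158 to 172 mm from the axis (its small nose reaches in to 150 mm), top 58 mm above the bench; the foot otherwise lies within 120 mm of the axis
- label (a point): centre of the barcode label (42 mm wide, 36 mm high) on the outward face of the tall square bottle (50 x 50 mm, body top 126 mm above the bench, grey cap to 148 mm), 112 mm from the carousel's axis and 105 mm above the bench; its x axis points straight out from the label (radially), z up.
- hub (a point): centre of the top of the carousel's grey hub (48 mm across), on the axis, 78 mm above the bench; turns with the white disc (270 mm across, top at 42 mm), its x axis points to the tall square bottle. Four white bottles are fixed on the disc, centres 86 mm from the axis; counter-clockwise after the tall square one: tall round (52 mm diameter, top 146 mm), low round jar (56 mm, 112 mm), low square jar (50 mm, 104 mm)
- index (a point): fixed point in line with the index blade: where the label's centre must come; 112 mm from the carousel's axis, 105 mm above the bench; x axis points outward from the carousel's axis through the blade, z up
- post0 (a point): centre of the top end of upright steel push post 0 on the disc: 14 mm diameter, 108 mm tall from the disc to its top 150 mm above the bench, 115 mm from the axis, at 45 degrees counter-clockwise from the tall square bottle
- post1 (a point): centre of the top end of upright steel push post 1 on the disc: 14 mm diameter, 108 mm tall from the disc to its top 150 mm above the bench, 115 mm from the axis, at 135 degrees counter-clockwise from the tall square bottle
- post2 (a point): centre of the top end of upright steel push post 2 on the disc: 14 mm diameter, 108 mm tall from the disc to its top 150 mm above the bench, 115 mm from the axis, at 225 degrees counter-clockwise from the tall square bottle
- post3 (a point): centre of the top end of upright steel push post 3 on the disc: 14 mm diameter, 108 mm tall from the disc to its top 150 mm above the bench, 115 mm from the axis, at 315 degrees counter-clockwise from the tall square bottle
- scanner: loose grey hand-held barcode scanner, 180 g, 144 mm long, lying flat: handle 36 mm wide and 34 mm high, from x -72 to +28 mm; wider head (56 mm wide, 40 mm high) from x +28 to +72 mm. Origin at the middle of its length on its underside; x points along its beam, out of the head, z up. Centre of mass about 10 mm ahead of the origin, towards the head
- window (a point): centre of the scanner's dark reading window on the head's end face, 72 mm ahead of the scanner's origin and 20 mm above its underside; the beam leaves along x
- pad: fixed black rubber charging pad with two pale lines, 200 mm (x) by 110 mm (y), 10 mm thick; origin at the centre of its underside
- reagent_a: tall white plastic bottle, 80 mm diameter, 230 mm high, standing about 0.2 m from the carousel's axis; bystander; origin at the centre of its underside
- reagent_b: tall amber bottle, 72 mm diameter, 200 mm high, standing about 0.2 m from the carousel's axis; bystander; origin at the centre of its underside
- beaker: small empty glass beaker, 68 mm diameter, 70 mm high; bystander; origin at the centre of its underside
- jar: small glass jar, 42 mm diameter, 50 mm high; bystander; origin at the centre of its underside
- timer: flat white bench timer, 50 x 66 mm, 18 mm high; bystander; origin at the centre of its underside
- tub: closed white tub, 86 x 106 mm, 80 mm high; bystander; origin at the centre of its underside
Not all that is in view belongs to the job. What is shaped like the scanner but red is not meant. There is more than one size of the pad; the job needs the larger.

How it is judged:
By the outcome, as a careful person would: the job done as asked, in the order asked, and still so for the second after the job is handed in, with the robot touching nothing.
It also fails if it takes over 72 s, if anything falls off the work surface, if the arm or the gripper's body presses on something with over 40 N, if the wrist force passes 120 N, or if a joint passes its speed limit or range.

ROBOT

A 6-joint arm with a two-finger parallel gripper is mounted at the origin on the work surface. World frame = base frame: x ahead of the robot, y to its left, z up, the work surface at z = 0. Lengths are in m, angles in rad, forces in N, time in s.
With the tool pointing down it reaches from about 0.35 to 0.925 m from the base axis. Payload 6.4 kg.
Tool frame: the origin (TCP) lies midway between the tips of the shut fingers; the grasp point (between the pads) lies 19 mm behind it (r.hold_point_z is the distance from the TCP to the grasp point, in m); z points along the fingers, y is the line along which they close (so a half turn about z gives the same grasp; the last joint's range is limited). The gripper opens to 85 mm and grips with 20 to 120 N. Pads are 22 mm wide; open, the fingers measure 114 mm over their backs; the gripper's body (76 mm by 85 mm) begins 54 mm behind the grasp point. The pads swing forward as they close: fully open they stand 13 mm farther back than shut.
Start: joints at [-1.298, 0.245, 1.558, -0, 1.339, -0.174], TCP at [0.281, -0.586, 0.202] pointing down, gripper open.
Joint ranges: [-3.13, 3.13], [-1.02, 2.26], [0.13, 2.54], [-0.95, 4.09], [0.21, 2.88], [-2.74, 2.74]. Speed limits (rad/s): [2.57, 2.57, 3.14, 3.14, 3.14, 3.14].

INTERFACE

Orientations are given as a 3x3 rotation matrix whose columns are the frame's x, y, z axes.
In Python, from plant import r gives the robot as it stands. The module is installed in compiled form; this text tells all that it offers.
- The arm moves only by the tool arm_command, never from a script. Its argument "series" is a list of rows, each an object of numbers: "jaw": the closure in counts, from 0 (fully open) to 255 (shut); "x", "y", "z": the shift along the tool's x, y, z in cm; "ax", "ay", "az": the turn, a rotation vector about the tool's x, y, z in rad. In form: [{"jaw": .., "x": .., "y": .., "z": .., "ax": .., "ay": .., "az": ..}, ...]. A call has 1 to 20 rows; each row is the pose to reach, as a shift and turn from the pose commanded when the call began, along the tool's axes at that moment; what a row does not reach only later rows make up. A row lasts 1/12 s, in which the tool goes at most 41.7 mm and 7.16 degrees, less where a joint would pass 70% of its speed; a pose out of reach is approached as far as the arm can. A call with a gripper value outside its range is refused whole. The fingers move at their own pace and stop on an object; "squeeze" is the grip in N (left out, the last holds). Time passes only in rows, so rows that repeat a pose let the fingers close. It gives the time, the measured TCP pose, the force, the opening and the grip force at its end, in the units of the state.
- r.observe(): the state, without advancing time (a new reading comes with each control period).
- r.read_camera(name): name is "scene" or "top" or "wrist"; returns a dict with "image" (420x560x3 uint8, red, green, blue), "fx", "fy", "cx", "cy" (pixels), "rvec" (rotation vector, rad) and "tvec" (3), from world to camera coordinates, as OpenCV has them. Camera axes: x right, y down, z forward; pixel columns grow to the right and rows downward; lengths in m; the calibration is good to about 2 mm. A picture is of the moment at which its call begins. There is no depth.
- r.sign_off(): hands the job in; it is judged then, once.
The state is a dict: "t": time; "joints": joint angles; "qd": joint speeds; "tau": joint torques, N m; "ee_pos": TCP position; "tool_rot": TCP orientation; "wrist_force": force on the tool from outside, world axes, zero at the start; "moment": the same for the moment, N m; "opening": finger opening in m; "grip_force": force on a finger pad.
Only numpy, scipy, OpenCV 4.12 (cv2) and the standard library are available. Lean on these libraries where they do the work, as an engineer would, in place of code of your own. Each camera call takes 0.05 s, during which the arm holds its last target. There are 200 camera calls.

## Working session

There is one attempt and no reset: what is moved stays moved. The work goes in short steps, Python scripts to look and compute and a tool call to move; the robot and the scene stay as the last step left them, time stands still between calls to the robot, and variables do not carry over. Pictures are saved under pics/ and viewed, at most 10 in all, crops included, and the job is handed in when it is done.

Besides the shell and the picture viewer there is one more tool, called after ">>>" as a command line: name --argument value ..., lists and objects as JSON in quotes. arm_command: Moves the arm, as the interface text tells. Its arguments: {"type":"object","properties":{"series":{"type":"array"},"squeeze":{"type":"number"}},"required":["series"]}

```bash
mkdir -p pics
cat > h.py <<'E'
import numpy as np, cv2, pickle
from plant import r
def shot(n,f):
    c=r.read_camera(n); cv2.imwrite(f'pics/{f}.png',cv2.cvtColor(c['image'],cv2.COLOR_RGB2BGR)); pickle.dump(c,open(f'pics/{f}.pkl','wb')); return c
def load(f): return pickle.load(open(f'pics/{f}.pkl','rb'))
def KRT(c):
    return np.array([[c['fx'],0,c['cx']],[0,c['fy'],c['cy']],[0,0,1.]]),cv2.Rodrigues(np.array(c['rvec'],float))[0],np.array(c['tvec'],float).ravel()
def ray(c,u,v,z):
    K,R,t=KRT(c); d=R.T@np.linalg.inv(K)@[u,v,1]; o=-R.T@t; return o+d*(z-o[2])/d[2]
def proj(c,P):
    K,R,t=KRT(c); p=(np.atleast_2d(P)@R.T+t)@K.T; return p[:,:2]/p[:,2:]
E
python3 - <<'E'
from h import *
for n in ('scene','top'):
    c=shot(n,n+'0'); K,R,t=KRT(c); print(n,c['fx'],-R.T@t)
a=cv2.imread('pics/top0.png'); cv2.imwrite('pics/top0b.png',cv2.resize(a,(800,600),interpolation=3))
a=cv2.imread('pics/scene0.png'); cv2.imwrite('pics/scene0b.png',cv2.resize(a,(800,600),interpolation=3))
s=r.observe(); print(s['t'],s['ee_pos'],s['tool_rot'],s['opening'],r.hold_point_z)
E
```

```text
scene 519.8805659144593 [ 0.88893719 -0.7416376   1.29718388]
top 383.4293129491717 [ 0.30747674 -0.05838991  1.35399451]
0.1 [ 0.28070023 -0.58566045  0.20130107] [[ 9.01855823e-01  4.32036892e-01 -4.45662198e-04]
 [ 4.32037003e-01 -9.01854330e-01  1.67216651e-03]
 [ 3.20515237e-04 -1.70059566e-03 -9.99998503e-01]] 0.08525320648339389 0.0187
```

View pics/top0b.png

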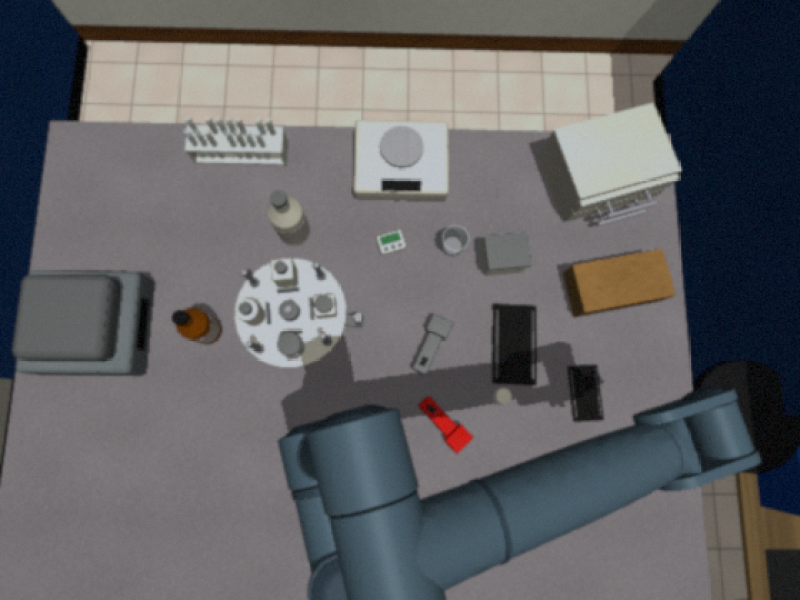

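View pics/scene0b.png

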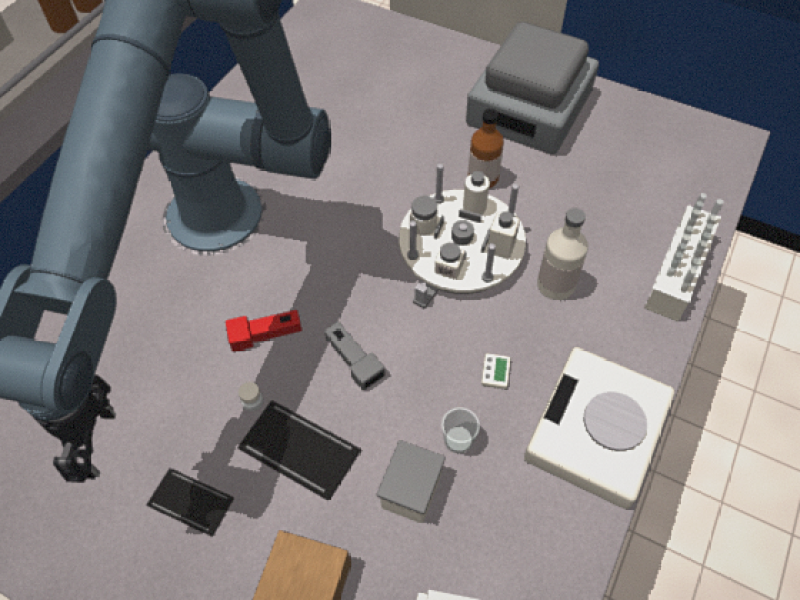

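Top view (800x600 picture): the carousel hub is at (289,310) and the blade at (355,319). The tall square bottle (285,270) has the tall round one at (250,310), the low round jar at (291,343) and the low square jar at (323,304). That is the right counter-clockwise order.
- **Scanner candidates:** grey (433,343) and red (446,425). Grey is the one meant.
- **Pad candidates:** (514,343) and (586,392). The first is the larger.

I'll confirm both in an enlarged crop with the first estimates drawn on it.

Run:
```python
from h import *
c=load('top0'); s=load('scene0'); f=1/1.4286
hub=ray(c,289*f,310*f,.078); print('hub',hub, 'scene', ray(s,462*.7,230*.7,.078))
print('blade top', ray(c,357*f,318*f,.058), ray(s,425*.7,288*.7,.058))
def seg(cam,mask,u,v,z):
    n,l=cv2.connectedComponents(mask.astype(np.uint8)); k=l[int(v),int(u)]
    cs,_=cv2.findContours((l==k).astype(np.uint8),0,1); cs=max(cs,key=cv2.contourArea)
    P=np.array([ray(cam,*p[0],z)[:2] for p in cs]).astype(np.float32)
    return P,cv2.minAreaRect(P)
for nm,cam,k in(('top',c,f),('scene',s,.7)):
    im=cam['image'].astype(int); g=im.max(2)
    u,v=((514*k,343*k) if nm=='top' else (300*k,448*k))
    P,R=seg(cam,g<45,u,v,.01); print(nm,'pad',R, g[int(v),int(u)])
# scanner clicks
for nm,cam,a,b in(('top',c,(439,326),(421,364)),('scene',s,(368,367),(335,333))):
    k=f if nm=='top' else .7
    print(nm,ray(cam,a[0]*k,a[1]*k,.04),ray(cam,b[0]*k,b[1]*k,.034))
for nm,x,y in(('reaA',288,238),('reaB',208,330),('tub',508,252),('timer',391,241),('beaker',454,240),('jar',503,396),('red',446,425)):
    print(nm,ray(c,x*f,y*f,.02)[:2].round(3))
im=cv2.imread('pics/top0.png')[160:320,140:400]; cv2.imwrite('pics/crop1.png',cv2.resize(im,None,fx=3,fy=3,interpolation=cv2.INTER_CUBIC))
```

```text
hub [0.53461115 0.16178935 0.078     ] scene [0.53771907 0.1539666  0.078     ]
blade top [0.52082672 0.00231744 0.058     ] [0.52907647 0.0015832  0.058     ]
top pad ((0.4686124324798584, -0.3828520178794861), (0.1057732105255127, 0.19593124091625214), 87.85397338867188) 30
scene pad ((0.356008380651474, 0.1448826789855957), (2.2395687103271484, 1.5907561779022217), 26.6459903717041) 50
top [ 0.50661191 -0.19619146  0.04      ] [ 0.41453877 -0.15279805  0.034     ]
scene [ 0.50916056 -0.19839223  0.04      ] [ 0.41288241 -0.16021337  0.034     ]
reaA [0.73  0.183]
reaB [0.493 0.366]
tub [ 0.702 -0.375]
timer [ 0.726 -0.078]
beaker [ 0.731 -0.238]
jar [ 0.341 -0.352]
red [ 0.271 -0.213]
```

View pics/crop1.png

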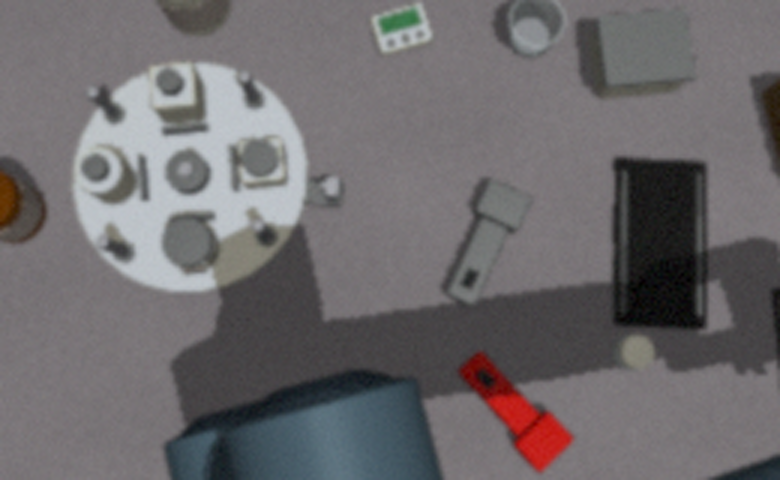

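The crop confirms it. The grey scanner's head is at (503,204) and its handle end at (463,292). The large pad is centred at (660,243), the tall square bottle with its cap is at (170,85), and the upper-right post (post3) tops out at about (243,78). Next I'll work out the post angle and the first move to hover above post3.

```bash
cat >> h.py <<'E'
from scipy.spatial.transform import Rotation as Ro
def down(ya):  # tool pointing down, tool y axis at world angle ya (deg)
    a=np.radians(ya); y=np.array([np.cos(a),np.sin(a),0]); z=np.array([0,0,-1.]); return np.c_[np.cross(y,z),y,z]
def go(p,Rt,p0=None,R0=None):
    s=r.observe(); p0=s['ee_pos'] if p0 is None else p0; R0=np.array(s['tool_rot']) if R0 is None else R0
    R0=np.array(R0); d=R0.T@(np.array(p)-p0)*100; w=Ro.from_matrix(R0.T@Rt).as_rotvec()
    print('xyz',d.round(2),'rot',w.round(3)); return d,w
E
python3 - <<'E'
from h import *
c=load('top0')
P=[ray(c,140+u/3,160+v/3,.15)[:2] for u,v in((97,93),(110,236),(254,213),(243,78))]; P=np.array(P)
C=P.mean(0); print(P.round(3),C); 
for p in P: d=p-C; print(np.hypot(*d).round(3),np.degrees(np.arctan2(d[1],d[0])).round(1))
A=np.array([.535,.158]); go([.616+.01,.075,.28],down(45))
E
```

```text
[[0.605 0.249]
 [0.452 0.226]
 [0.478 0.077]
 [0.624 0.094]] [0.53975757 0.16150809]
0.109 53.1
0.109 143.6
0.105 -126.3
0.108 -38.7
xyz [ 59.69 -44.68  -7.77] rot [-1.000e-03 -2.000e-03 -1.909e+00]
```

>>> arm_command --series '[{"jaw": 0, "x": 10, "y": -7.5, "z": -7, "az": -0.12}, {"jaw": 90, "x": 59.7, "y": -44.7, "z": -7.8, "az": -1.909}, {"jaw": 90, "x": 59.7, "y": -44.7, "z": -7.8, "az": -1.909}, {"jaw": 90, "x": 59.7, "y": -44.7, "z": -7.8, "az": -1.909}, {"jaw": 90, "x": 59.7, "y": -44.7, "z": -7.8, "az": -1.909}, {"jaw": 90, "x": 59.7, "y": -44.7, "z": -7.8, "az": -1.909}, {"jaw": 90, "x": 59.7, "y": -44.7, "z": -7.8, "az": -1.909}, {"jaw": 90, "x": 59.7, "y": -44.7, "z": -7.8, "az": -1.909}, {"jaw": 90, "x": 59.7, "y": -44.7, "z": -7.8, "az": -1.909}, {"jaw": 90, "x": 59.7, "y": -44.7, "z": -7.8, "az": -1.909}, {"jaw": 90, "x": 59.7, "y": -44.7, "z": -7.8, "az": -1.909}, {"jaw": 90, "x": 59.7, "y": -44.7, "z": -7.8, "az": -1.909}, {"jaw": 90, "x": 59.7, "y": -44.7, "z": -7.8, "az": -1.909}, {"jaw": 90, "x": 59.7, "y": -44.7, "z": -7.8, "az": -1.909}, {"jaw": 90, "x": 59.7, "y": -44.7, "z": -7.8, "az": -1.909}, {"jaw": 90, "x": 59.7, "y": -44.7, "z": -7.8, "az": -1.909}, {"jaw": 90, "x": 59.7, "y": -44.7, "z": -7.8, "az": -1.909}, {"jaw": 90, "x": 59.7, "y": -44.7, "z": -7.8, "az": -1.909}, {"jaw": 90, "x": 59.7, "y": -44.7, "z": -7.8, "az": -1.909}, {"jaw": 90, "x": 59.7, "y": -44.7, "z": -7.8, "az": -1.909}]'

```text
invalid input at $.series[0]: expected keys jaw, x, y, z, ax, ay, az
```

Run:
```python
from h import *
s=r.observe(); print(s['t'],s['ee_pos'],s['opening'],s['joints'],np.array(s['tool_rot'])[:,1]); c=shot('wrist','w1'); shot('scene','s1'); K,R,t=KRT(c); print(-R.T@t,R[2],c['fx'])
a=cv2.imread('pics/w1.png'); cv2.imwrite('pics/w1b.png',cv2.resize(a,(800,600),interpolation=2))
```

```text
0.1 [ 0.28070023 -0.58566045  0.20130107] 0.08525320648339389 [-1.29812117e+00  2.45734561e-01  1.55888407e+00  2.17145157e-05
  1.33870443e+00 -1.74080394e-01] [ 0.43203689 -0.90185433 -0.0017006 ]
[ 0.34006048 -0.55861199  0.37208114] [-0.23375338 -0.10974449 -0.96608256] 312.15395393594827
```

View pics/w1b.png

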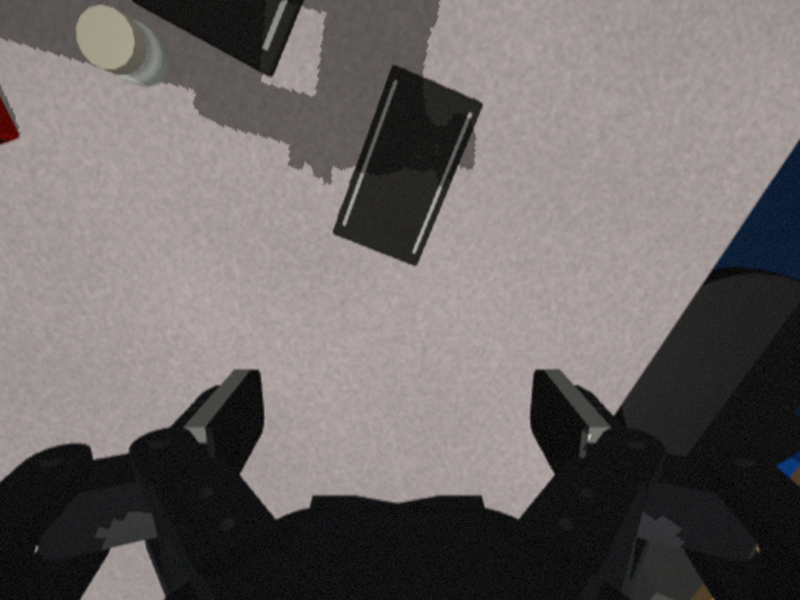

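The call was refused because every key is required in every row, so nothing moved. The wrist picture still shows the start view, with the small pad at (408,165). I'll resend the move.

>>> arm_command --series '[{"jaw": 0, "x": 10, "y": -7.5, "z": -7, "ax": 0, "ay": 0, "az": -0.12}, {"jaw": 90, "x": 59.7, "y": -44.7, "z": -7.8, "ax": 0, "ay": 0, "az": -1.909}, {"jaw": 90, "x": 59.7, "y": -44.7, "z": -7.8, "ax": 0, "ay": 0, "az": -1.909}, {"jaw": 90, "x": 59.7, "y": -44.7, "z": -7.8, "ax": 0, "ay": 0, "az": -1.909}, {"jaw": 90, "x": 59.7, "y": -44.7, "z": -7.8, "ax": 0, "ay": 0, "az": -1.909}, {"jaw": 90, "x": 59.7, "y": -44.7, "z": -7.8, "ax": 0, "ay": 0, "az": -1.909}, {"jaw": 90, "x": 59.7, "y": -44.7, "z": -7.8, "ax": 0, "ay": 0, "az": -1.909}, {"jaw": 90, "x": 59.7, "y": -44.7, "z": -7.8, "ax": 0, "ay": 0, "az": -1.909}, {"jaw": 90, "x": 59.7, "y": -44.7, "z": -7.8, "ax": 0, "ay": 0, "az": -1.909}, {"jaw": 90, "x": 59.7, "y": -44.7, "z": -7.8, "ax": 0, "ay": 0, "az": -1.909}, {"jaw": 90, "x": 59.7, "y": -44.7, "z": -7.8, "ax": 0, "ay": 0, "az": -1.909}, {"jaw": 90, "x": 59.7, "y": -44.7, "z": -7.8, "ax": 0, "ay": 0, "az": -1.909}, {"jaw": 90, "x": 59.7, "y": -44.7, "z": -7.8, "ax": 0, "ay": 0, "az": -1.909}, {"jaw": 90, "x": 59.7, "y": -44.7, "z": -7.8, "ax": 0, "ay": 0, "az": -1.909}, {"jaw": 90, "x": 59.7, "y": -44.7, "z": -7.8, "ax": 0, "ay": 0, "az": -1.909}, {"jaw": 90, "x": 59.7, "y": -44.7, "z": -7.8, "ax": 0, "ay": 0, "az": -1.909}, {"jaw": 90, "x": 59.7, "y": -44.7, "z": -7.8, "ax": 0, "ay": 0, "az": -1.909}, {"jaw": 90, "x": 59.7, "y": -44.7, "z": -7.8, "ax": 0, "ay": 0, "az": -1.909}, {"jaw": 90, "x": 59.7, "y": -44.7, "z": -7.8, "ax": 0, "ay": 0, "az": -1.909}, {"jaw": 90, "x": 59.7, "y": -44.7, "z": -7.8, "ax": 0, "ay": 0, "az": -1.909}]'

```text
t: 1.87
ee_pos: [0.6265, 0.077, 0.2799]
tool_rot: [[-0.709, 0.705, -0.001], [0.705, 0.709, -0.0], [0.0, -0.0, -1.0]]
wrist_force: [-0.3, -0.4, -0.9]
opening: 0.0553
grip_force: 0.0
```

Run:
```python
from h import *
s=r.observe(); print(s['t'],s['ee_pos'],s['opening'],s['joints'],np.array(s['tool_rot'])[:,1]); c=shot('wrist','w2'); shot('scene','s2'); K,R,t=KRT(c); print(-R.T@t,R[2],c['fx'])
a=cv2.imread('pics/w2.png'); cv2.imwrite('pics/w2b.png',cv2.resize(a,(800,600),interpolation=2))
```

```text
1.8667 [0.62648986 0.07704157 0.27988891] 0.055344071097577274 [-5.69654132e-02  1.49490153e-01  1.52644834e+00 -5.12893437e-05
  1.46617139e+00 -8.45630050e-01] [ 7.04789359e-01  7.09416531e-01 -3.81230175e-04]
[0.58100042 0.12211648 0.45070273] [ 0.18156168 -0.18184653 -0.96641978] 312.15395393594827
```

View pics/w2b.png

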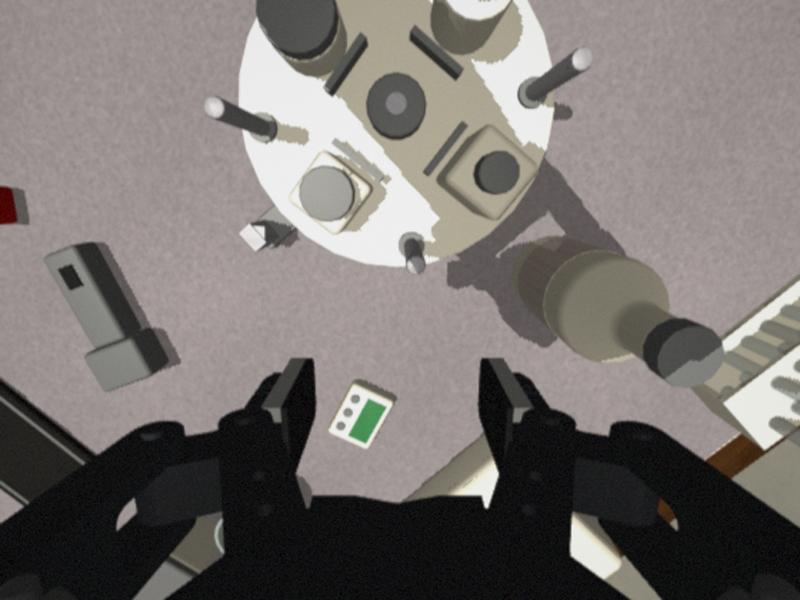

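The wrist view shows hub (396,103), post3 top (415,266), post2 top (215,107), post0 top (582,58), blade about (262,233) and the scanner from (47,258) to (165,365). I'll measure from these, with one enlarged crop for the blade and scanner edges.

Run:
```python
from h import *
c=load('w2'); f=.7
H=ray(c,396*f,103*f,.078); print('hub',H)
P={n:ray(c,u*f,v*f,.15) for n,u,v in(('p3',415,266),('p2',215,107),('p0',582,58))}
for n,p in P.items(): d=p-H; print(n,p.round(4),np.hypot(*d[:2]).round(4),np.degrees(np.arctan2(d[1],d[0])).round(2))
print('axis from p0,p2',(P['p0']+P['p2'])/2)
im=cv2.imread('pics/w2.png')[130:285,20:215]; cv2.imwrite('pics/crop2.png',cv2.resize(im,None,fx=3.85,fy=3.85,interpolation=cv2.INTER_CUBIC))
```

```text
hub [0.53749684 0.16433945 0.078     ]
p3 [0.628  0.0928 0.15  ] 0.1154 -38.32
p2 [0.4678 0.0743 0.15  ] 0.1139 -127.77
p0 [0.6078 0.2543 0.15  ] 0.1142 52.01
axis from p0,p2 [0.53776986 0.16432482 0.15      ]
```

View pics/crop2.png

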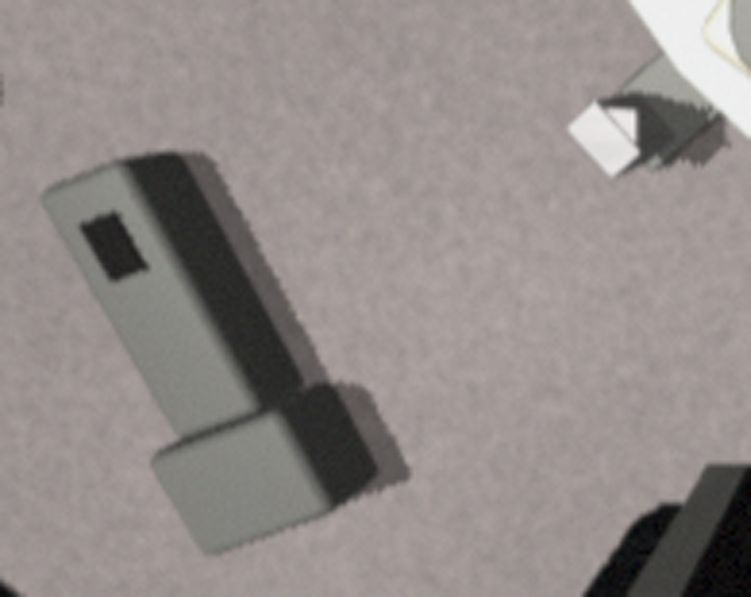

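The crop shows the blade's top face with corners (567,128), (600,102), (640,152), (615,178) and its nose tip at (637,108). The scanner's head top has corners (152,460), (208,555), (335,508), (280,408), and the handle end is (43,192) to (122,160).

Run:
```python
from h import *
c=load('w2'); A=np.array([.5377,.1643])
q=lambda u,v,z: ray(c,20+u/3.85,130+v/3.85,z)[:2]
B=[q(u,v,.058) for u,v in((567,128),(600,102),(640,152),(615,178),(637,108))]
for p in B+[np.mean(B[:4],0)]: d=p-A; print('blade',p.round(4),np.hypot(*d).round(4),np.degrees(np.arctan2(d[1],d[0])).round(2))
h=np.array([q(u,v,.04) for u,v in((152,460),(208,555),(335,508),(280,408))]); k=np.array([q(u,v,.034) for u,v in((43,192),(122,160),(260,408),(185,440))])
L=lambda a,b:np.hypot(*(a-b)).round(4)
print(h.round(4),k.round(4)); print('head sides',L(h[0],h[1]),L(h[1],h[2]),L(h[2],h[3]),'handle',L(k[0],k[1]),L(k[1],k[2]),L(k[0],k[3]))
f=(h[1]+h[2])/2; b=(k[0]+k[1])/2; d=f-b; print('len',L(f,b),'ang',np.degrees(np.arctan2(d[1],d[0])),'origin',(f+b)/2)
t=c['image']
# larger pad from top0 (z=.01), and reagent clearances
m=load('top0'); 
for u,v in((615,159),(706,163),(704,328),(613,324)): print('padc',ray(m,140+u/3,160+v/3,.01)[:2].round(4))
ph=np.radians(-38); p=A+.119*np.array([np.cos(ph),np.sin(ph)]); print(p); go([*p,.108],down(52))
```

```text
blade [ 0.513  -0.0052] 0.1713 -98.31
blade [0.5151 0.0088] 0.1571 -98.28
blade [0.5348 0.0057] 0.1586 -91.06
blade [ 0.5346 -0.0065] 0.1709 -91.05
blade [0.5248 0.0158] 0.149 -94.98
blade [0.5243 0.0007] 0.1641 -94.67
[[ 0.4806 -0.2114]
 [ 0.5175 -0.2282]
 [ 0.5394 -0.1792]
 [ 0.5016 -0.1619]] [[ 0.394  -0.16  ]
 [ 0.407  -0.131 ]
 [ 0.4952 -0.1712]
 [ 0.4832 -0.2011]]
head sides 0.0405 0.0536 0.0416 handle 0.0318 0.097 0.0982
len 0.1406 ang -24.443313492239277 origin [ 0.46446451 -0.17459436]
padc [ 0.5679 -0.3352]
padc [ 0.5645 -0.4445]
padc [ 0.3688 -0.4344]
padc [ 0.3723 -0.328 ]
[0.63147328 0.09103628]
xyz [ 0.75  1.59 17.18] rot [-0.001 -0.001 -0.122]
```

The measurements fit the given sizes. Radii: the posts come out at 114–115 mm and the blade at 157–171 mm with its nose at 149 mm. The tall square bottle is at +7.0° and the blade at −94.7°, so the disc turns −101.7°. I'll grip post3 and swing it round.

>>> arm_command --series '[{"jaw": 90, "x": 0.75, "y": 1.6, "z": 2, "ax": 0, "ay": 0, "az": -0.122}, {"jaw": 90, "x": 0.75, "y": 1.6, "z": 6, "ax": 0, "ay": 0, "az": -0.122}, {"jaw": 90, "x": 0.75, "y": 1.6, "z": 10, "ax": 0, "ay": 0, "az": -0.122}, {"jaw": 90, "x": 0.75, "y": 1.6, "z": 14, "ax": 0, "ay": 0, "az": -0.122}, {"jaw": 90, "x": 0.75, "y": 1.6, "z": 16.5, "ax": 0, "ay": 0, "az": -0.122}, {"jaw": 90, "x": 0.75, "y": 1.6, "z": 17.2, "ax": 0, "ay": 0, "az": -0.122}, {"jaw": 200, "x": 0.75, "y": 1.6, "z": 17.2, "ax": 0, "ay": 0, "az": -0.122}, {"jaw": 255, "x": 0.75, "y": 1.6, "z": 17.2, "ax": 0, "ay": 0, "az": -0.122}, {"jaw": 255, "x": 0.75, "y": 1.6, "z": 17.2, "ax": 0, "ay": 0, "az": -0.122}, {"jaw": 255, "x": 0.75, "y": 1.6, "z": 17.2, "ax": 0, "ay": 0, "az": -0.122}, {"jaw": 255, "x": 0.75, "y": 1.6, "z": 17.2, "ax": 0, "ay": 0, "az": -0.122}, {"jaw": 255, "x": 0.75, "y": 1.6, "z": 17.2, "ax": 0, "ay": 0, "az": -0.122}, {"jaw": 255, "x": 0.75, "y": 1.6, "z": 17.2, "ax": 0, "ay": 0, "az": -0.122}]' --squeeze 20

```text
t: 3.05
ee_pos: [0.6343, 0.0911, 0.1116]
tool_rot: [[-0.788, 0.616, 0.006], [0.616, 0.788, -0.001], [-0.005, 0.003, -1.0]]
wrist_force: [-0.1, -1.5, 6.9]
opening: 0.0124
grip_force: 19.8
```

Run:
```python
from h import *
s=r.observe(); A=np.array([.5377,.1643]); p=s['ee_pos']; d=p[:2]-A; rr=np.hypot(*d); a0=np.degrees(np.arctan2(d[1],d[0])); Rt=np.array(s['tool_rot']); print(s['t'],p,rr,a0,s['opening'],s['grip_force'],s['wrist_force'])
y0=np.degrees(np.arctan2(Rt[1,1],Rt[0,1])); tgt=-139.7
N=19
for i in range(1,N+1):
    a=a0+(tgt-a0)*i/N; q=A+.118*np.array([np.cos(np.radians(a)),np.sin(np.radians(a))]); dd=Rt.T@(np.array([*q,p[2]])-p)*100
    print('{"jaw":255,"x":%.2f,"y":%.2f,"z":0,"ax":0,"ay":0,"az":%.3f},'%(dd[0],dd[1],-np.radians(a-a0)))
```

```text
3.05 [0.63430602 0.09108609 0.11155327] 0.12121468275520397 -37.15705904438562 0.012395440214958505 19.764057397842407 [-0.13431168 -1.5363677   6.86109387]
{"jaw":255,"x":0.36,"y":-1.12,"z":0,"ax":0,"ay":0,"az":0.094},
{"jaw":255,"x":0.50,"y":-2.22,"z":0,"ax":0,"ay":0,"az":0.188},
{"jaw":255,"x":0.74,"y":-3.30,"z":0,"ax":0,"ay":0,"az":0.283},
{"jaw":255,"x":1.08,"y":-4.36,"z":0,"ax":0,"ay":0,"az":0.377},
{"jaw":255,"x":1.53,"y":-5.38,"z":0,"ax":0,"ay":0,"az":0.471},
{"jaw":255,"x":2.06,"y":-6.35,"z":0,"ax":0,"ay":0,"az":0.565},
{"jaw":255,"x":2.69,"y":-7.27,"z":0,"ax":0,"ay":0,"az":0.659},
{"jaw":255,"x":3.39,"y":-8.13,"z":0,"ax":0,"ay":0,"az":0.754},
{"jaw":255,"x":4.18,"y":-8.91,"z":0,"ax":0,"ay":0,"az":0.848},
{"jaw":255,"x":5.04,"y":-9.62,"z":0,"ax":0,"ay":0,"az":0.942},
{"jaw":255,"x":5.95,"y":-10.24,"z":0,"ax":0,"ay":0,"az":1.036},
{"jaw":255,"x":6.93,"y":-10.78,"z":0,"ax":0,"ay":0,"az":1.130},
{"jaw":255,"x":7.95,"y":-11.22,"z":0,"ax":0,"ay":0,"az":1.225},
{"jaw":255,"x":9.00,"y":-11.56,"z":0,"ax":0,"ay":0,"az":1.319},
{"jaw":255,"x":10.09,"y":-11.81,"z":0,"ax":0,"ay":0,"az":1.413},
{"jaw":255,"x":11.19,"y":-11.95,"z":0,"ax":0,"ay":0,"az":1.507},
{"jaw":255,"x":12.30,"y":-11.98,"z":0,"ax":0,"ay":0,"az":1.601},
{"jaw":255,"x":13.41,"y":-11.91,"z":0,"ax":0,"ay":0,"az":1.696},
{"jaw":255,"x":14.51,"y":-11.74,"z":0,"ax":0,"ay":0,"az":1.790},
```

>>> arm_command --series '[{"jaw": 255, "x": 0.02, "y": -0.71, "z": -0.2, "ax": 0, "ay": 0, "az": 0.06}, {"jaw": 255, "x": 0.15, "y": -1.9, "z": -0.3, "ax": 0, "ay": 0, "az": 0.16}, {"jaw": 255, "x": 0.4, "y": -3.06, "z": -0.3, "ax": 0, "ay": 0, "az": 0.26}, {"jaw": 255, "x": 0.76, "y": -4.19, "z": -0.3, "ax": 0, "ay": 0, "az": 0.36}, {"jaw": 255, "x": 1.24, "y": -5.28, "z": -0.3, "ax": 0, "ay": 0, "az": 0.46}, {"jaw": 255, "x": 1.82, "y": -6.32, "z": -0.3, "ax": 0, "ay": 0, "az": 0.56}, {"jaw": 255, "x": 2.5, "y": -7.3, "z": -0.3, "ax": 0, "ay": 0, "az": 0.66}, {"jaw": 255, "x": 3.27, "y": -8.2, "z": -0.3, "ax": 0, "ay": 0, "az": 0.76}, {"jaw": 255, "x": 4.14, "y": -9.02, "z": -0.3, "ax": 0, "ay": 0, "az": 0.86}, {"jaw": 255, "x": 5.08, "y": -9.75, "z": -0.3, "ax": 0, "ay": 0, "az": 0.96}, {"jaw": 255, "x": 6.08, "y": -10.38, "z": -0.3, "ax": 0, "ay": 0, "az": 1.06}, {"jaw": 255, "x": 7.15, "y": -10.91, "z": -0.3, "ax": 0, "ay": 0, "az": 1.16}, {"jaw": 255, "x": 8.26, "y": -11.33, "z": -0.3, "ax": 0, "ay": 0, "az": 1.26}, {"jaw": 255, "x": 9.41, "y": -11.64, "z": -0.3, "ax": 0, "ay": 0, "az": 1.36}, {"jaw": 255, "x": 10.58, "y": -11.83, "z": -0.3, "ax": 0, "ay": 0, "az": 1.46}, {"jaw": 255, "x": 11.77, "y": -11.9, "z": -0.3, "ax": 0, "ay": 0, "az": 1.56}, {"jaw": 255, "x": 12.96, "y": -11.85, "z": -0.3, "ax": 0, "ay": 0, "az": 1.66}, {"jaw": 255, "x": 13.78, "y": -11.75, "z": -0.3, "ax": 0, "ay": 0, "az": 1.73}, {"jaw": 255, "x": 14.31, "y": -11.65, "z": -0.3, "ax": 0, "ay": 0, "az": 1.775}, {"jaw": 255, "x": 14.31, "y": -11.65, "z": -0.3, "ax": 0, "ay": 0, "az": 1.775}]'

```text
t: 4.72
ee_pos: [0.4437, 0.086, 0.1116]
tool_rot: [[0.762, 0.647, -0.01], [0.647, -0.762, -0.006], [-0.012, -0.001, -1.0]]
wrist_force: [-15.9, -13.4, 10.8]
opening: 0.0125
grip_force: 21.3
```

>>> arm_command --series '[{"jaw": 255, "x": 0, "y": 0, "z": 0, "ax": 0, "ay": 0, "az": 0}, {"jaw": 255, "x": 0, "y": 0, "z": 0, "ax": 0, "ay": 0, "az": 0}, {"jaw": 255, "x": 0, "y": 0, "z": 0, "ax": 0, "ay": 0, "az": 0}]'

```text
t: 4.97
ee_pos: [0.4441, 0.0855, 0.1116]
tool_rot: [[0.762, 0.648, -0.01], [0.648, -0.762, -0.007], [-0.012, -0.002, -1.0]]
wrist_force: [-15.5, -12.1, 11.7]
opening: 0.0121
grip_force: 21.3
```

Run:
```python
from h import *
s=r.observe(); A=np.array([.5377,.1643]); p=s['ee_pos']; d=p[:2]-A; rr=np.hypot(*d); Rt=np.array(s['tool_rot']); print(s['t'],p,rr,np.degrees(np.arctan2(d[1],d[0])),np.degrees(np.arctan2(Rt[1,1],Rt[0,1])),s['opening'],s['grip_force'],s['wrist_force'])
```

```text
4.9667 [0.44405856 0.08549908 0.11155633] 0.122385877532582 -139.91879867568272 -49.62368506441682 0.012070278912623536 21.305623054504395 [-15.48793515 -12.08533896  11.66263118]
```

>>> arm_command --series '[{"jaw": 90, "x": 0, "y": 0, "z": 0, "ax": 0, "ay": 0, "az": 0}, {"jaw": 90, "x": 0, "y": 0, "z": 0, "ax": 0, "ay": 0, "az": 0}, {"jaw": 90, "x": 0, "y": 0, "z": 0, "ax": 0, "ay": 0, "az": 0}, {"jaw": 90, "x": 0, "y": 0, "z": 0, "ax": 0, "ay": 0, "az": 0}, {"jaw": 90, "x": 0, "y": 0, "z": 0, "ax": 0, "ay": 0, "az": 0}, {"jaw": 90, "x": 0, "y": 0, "z": -2, "ax": 0, "ay": 0, "az": 0}, {"jaw": 90, "x": 0, "y": 0, "z": -6, "ax": 0, "ay": 0, "az": 0}, {"jaw": 90, "x": 0, "y": 0, "z": -10, "ax": 0, "ay": 0, "az": 0}, {"jaw": 0, "x": -2, "y": 0, "z": -14, "ax": 0, "ay": 0, "az": 0}, {"jaw": 0, "x": -4, "y": 0, "z": -17, "ax": 0, "ay": 0, "az": 0}, {"jaw": 0, "x": -4, "y": 0, "z": -17, "ax": 0, "ay": 0, "az": 0}, {"jaw": 0, "x": -4, "y": 0, "z": -17, "ax": 0, "ay": 0, "az": 0}]'

```text
t: 5.97
ee_pos: [0.4181, 0.0617, 0.284]
tool_rot: [[0.764, 0.646, 0.006], [0.646, -0.764, -0.001], [0.004, 0.004, -1.0]]
wrist_force: [-0.6, 1.2, -0.2]
opening: 0.0851
grip_force: 0.0
```

Run:
```python
from h import *
s=r.observe(); print(s['t'],s['ee_pos'],s['wrist_force']); c=shot('wrist','w3'); shot('scene','s3'); shot('top','t3')
a=cv2.imread('pics/w3.png'); cv2.imwrite('pics/w3b.png',cv2.resize(a,(800,600),interpolation=2))
```

```text
5.9667 [0.41812834 0.0616624  0.28398236] [-0.61517342  1.15932389 -0.17498724]
```

View pics/w3b.png

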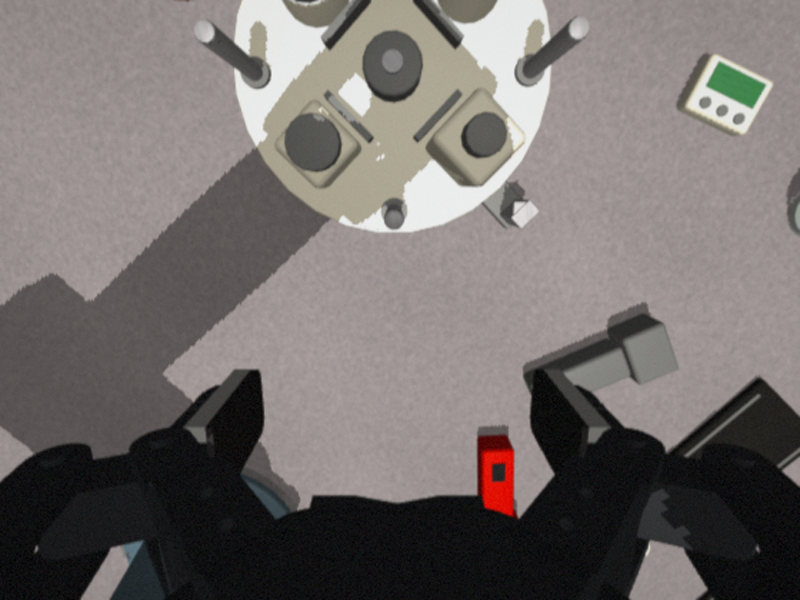

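The bottle (484,135) now faces the blade (525,212). The hub is at (392,64) and the post tops at (205,31), (577,28) and (394,216). I'll check the angle.

Run:
```python
from h import *
c=load('w3'); f=.7; A=np.array([.5377,.1643])
H=ray(c,392*f,64*f,.078)[:2]; print('hub',H)
P=[ray(c,u*f,v*f,.15)[:2] for u,v in((205,31),(577,28),(394,216))]
print('axis',(P[0]+P[1])/2); A2=(P[0]+P[1])/2
d=P[1]-P[0]; print('pair dir',np.degrees(np.arctan2(d[1],d[0])), np.hypot(*d))
for p in P: d=p-A2; print(np.hypot(*d).round(4),np.degrees(np.arctan2(d[1],d[0])).round(2))
b=ray(c,525*f,212*f,.058)[:2]; d=b-A2; print('blade',b,np.hypot(*d),np.degrees(np.arctan2(d[1],d[0])))
im=cv2.imread('pics/w3.png')[10:170,280:480]; cv2.imwrite('pics/crop3.png',cv2.resize(im,None,fx=3.7,fy=3.7,interpolation=cv2.INTER_CUBIC))
# scanner move plan
u=np.radians(-24.4); o=np.array([.4655,-.1750]); q=o+.005*np.array([np.cos(u),np.sin(u)])
for z in(.15,.003): go([*q,z],down(-114.4)); print(q)
```

```text
hub [0.53486243 0.16259246]
axis [0.53620906 0.16387401]
pair dir -49.32307378326974 0.22659862769418462
0.1133 130.68
0.1133 -49.32
0.1118 -138.98
blade [0.52379126 0.00143833] 0.16290964147966033 -94.37161477409826
xyz [-11.37  21.76  12.93] rot [-1.000e-03  3.000e-03  1.129e+00]
[ 0.47005342 -0.17706552]
xyz [-11.34  21.79  27.63] rot [-1.000e-03  3.000e-03  1.129e+00]
[ 0.47005342 -0.17706552]
```

View pics/crop3.png

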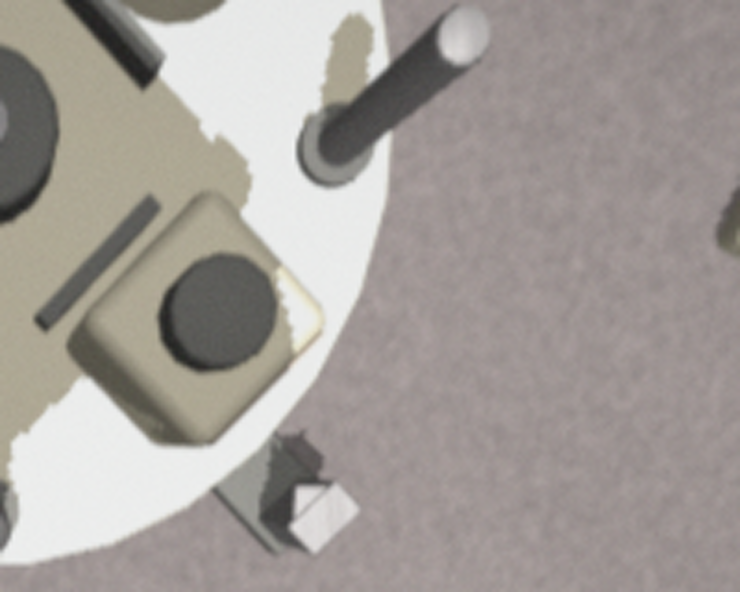

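Bottle angle is −94.0 to −94.3° against a blade at −94.4 to −94.7°, so it is square to within about 0.5°. The crop shows the bottle's outer face parallel to the blade. Next is the scanner.

>>> arm_command --series '[{"jaw": 0, "x": -1.1, "y": 2.2, "z": 1.3, "ax": 0, "ay": 0, "az": 0.11}, {"jaw": 0, "x": -11.4, "y": 21.8, "z": 12.9, "ax": 0, "ay": 0, "az": 1.129}, {"jaw": 0, "x": -11.4, "y": 21.8, "z": 12.9, "ax": 0, "ay": 0, "az": 1.129}, {"jaw": 0, "x": -11.4, "y": 21.8, "z": 12.9, "ax": 0, "ay": 0, "az": 1.129}, {"jaw": 0, "x": -11.4, "y": 21.8, "z": 12.9, "ax": 0, "ay": 0, "az": 1.129}, {"jaw": 0, "x": -11.4, "y": 21.8, "z": 12.9, "ax": 0, "ay": 0, "az": 1.129}, {"jaw": 0, "x": -11.4, "y": 21.8, "z": 12.9, "ax": 0, "ay": 0, "az": 1.129}, {"jaw": 0, "x": -11.4, "y": 21.8, "z": 12.9, "ax": 0, "ay": 0, "az": 1.129}, {"jaw": 0, "x": -11.4, "y": 21.8, "z": 12.9, "ax": 0, "ay": 0, "az": 1.129}, {"jaw": 0, "x": -11.4, "y": 21.8, "z": 12.9, "ax": 0, "ay": 0, "az": 1.129}, {"jaw": 0, "x": -11.4, "y": 21.8, "z": 12.9, "ax": 0, "ay": 0, "az": 1.129}, {"jaw": 0, "x": -11.4, "y": 21.8, "z": 12.9, "ax": 0, "ay": 0, "az": 1.129}, {"jaw": 0, "x": -11.4, "y": 21.8, "z": 12.9, "ax": 0, "ay": 0, "az": 1.129}]'

```text
t: 7.2
ee_pos: [0.471, -0.1774, 0.1521]
tool_rot: [[0.912, -0.411, -0.0], [-0.411, -0.912, 0.0], [-0.0, -0.0, -1.0]]
wrist_force: [0.1, 0.1, 0.4]
opening: 0.0852
grip_force: 0.0
```

Run:
```python
from h import *
s=r.observe(); print(s['t'],s['ee_pos'],np.array(s['tool_rot'])[:,1]); c=shot('wrist','w4'); shot('scene','s4')
a=cv2.imread('pics/w4.png'); b=cv2.imread('pics/s4.png')[190:290,180:330]
o=np.array([.4655,-.175]); u=np.radians(-24.4); e=np.array([np.cos(u),np.sin(u)]); n=np.array([-e[1],e[0]])
pts=[[*(o+x*e/1e3+y*n/1e3),z] for x,y,z in((72,-28,.04),(72,28,.04),(28,28,.04),(28,-28,.04),(-72,18,.034),(-72,-18,.034))]
for p in proj(c,pts): cv2.circle(a,tuple(np.round(p).astype(int)),2,(0,0,255),1)
b=load('s4'); b2=cv2.cvtColor(b['image'],cv2.COLOR_RGB2BGR)
b2=cv2.resize(b2[200:300,190:330],None,fx=4,fy=4,interpolation=2)
for p in proj(b,pts): cv2.circle(b2,(int((p[0]-190)*4+2),int((p[1]-200)*4+2)),4,(0,0,255),1)
a=a[:400]; out=np.zeros((420+0,560+0,3),np.uint8)
cv2.imwrite('pics/w4b.png',np.hstack([cv2.resize(a,(400,286)),np.pad(cv2.resize(b2,(400,286)),((0,0),(0,0),(0,0)))]))
```

```text
7.2 [ 0.47102761 -0.1773907   0.15207   ] [-4.10955222e-01 -9.11655524e-01 -1.03342226e-04]
```

View pics/w4b.png

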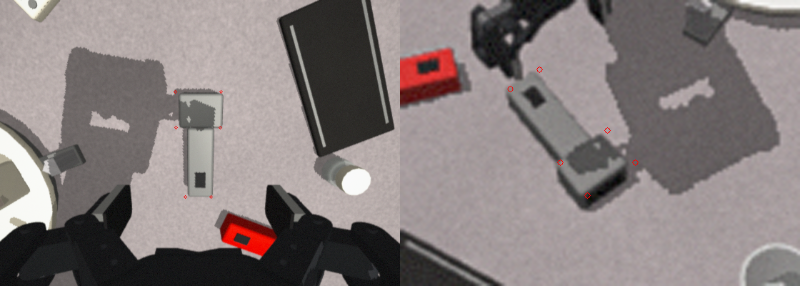

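The overlay on the wrist view fits the scanner: head corners at (176,92) and (221,92), handle end at (186,196) and (211,196). I'll descend and grip.

>>> arm_command --series '[{"jaw": 0, "x": 0, "y": 0, "z": 3, "ax": 0, "ay": 0, "az": 0}, {"jaw": 0, "x": 0, "y": 0, "z": 7, "ax": 0, "ay": 0, "az": 0}, {"jaw": 0, "x": 0, "y": 0, "z": 11, "ax": 0, "ay": 0, "az": 0}, {"jaw": 0, "x": 0, "y": 0, "z": 14, "ax": 0, "ay": 0, "az": 0}, {"jaw": 0, "x": 0, "y": 0, "z": 14.7, "ax": 0, "ay": 0, "az": 0}, {"jaw": 0, "x": 0, "y": 0, "z": 14.8, "ax": 0, "ay": 0, "az": 0}, {"jaw": 255, "x": 0, "y": 0, "z": 14.8, "ax": 0, "ay": 0, "az": 0}, {"jaw": 255, "x": 0, "y": 0, "z": 14.8, "ax": 0, "ay": 0, "az": 0}, {"jaw": 255, "x": 0, "y": 0, "z": 14.8, "ax": 0, "ay": 0, "az": 0}, {"jaw": 255, "x": 0, "y": 0, "z": 14.8, "ax": 0, "ay": 0, "az": 0}, {"jaw": 255, "x": 0, "y": 0, "z": 14.8, "ax": 0, "ay": 0, "az": 0}, {"jaw": 255, "x": 0, "y": 0, "z": 14.8, "ax": 0, "ay": 0, "az": 0}, {"jaw": 255, "x": 0, "y": 0, "z": 14.8, "ax": 0, "ay": 0, "az": 0}]' --squeeze 35

```text
t: 8.38
ee_pos: [0.4717, -0.1784, 0.0051]
tool_rot: [[0.911, -0.413, 0.001], [-0.413, -0.911, -0.001], [0.002, 0.0, -1.0]]
wrist_force: [0.8, -0.5, 5.1]
opening: 0.0004
grip_force: 2.6
```

Run:
```python
from h import *
s=r.observe(); print(s['t'],s['ee_pos'],np.array(s['tool_rot'])); print(s['opening'],s['grip_force'],s['wrist_force'])
A=np.array([.5372,.1641]); a=np.radians(-94.4); u=np.array([np.cos(a),np.sin(a)])
p=s['ee_pos']; o=np.array([.4655,-.175]); off=np.linalg.norm(p[:2]-o); print('off along',off)
tgt=A+u*(.264-off); print(tgt)
for z in (p[2]+.085,): go([*tgt,z],down(-4.4))
```

```text
8.3833 [ 0.47166704 -0.17837382  0.00508804] [[ 9.10533412e-01 -4.13433183e-01  1.38125988e-03]
 [-4.13432373e-01 -9.10534439e-01 -8.41526592e-04]
 [ 1.60559970e-03  1.95180532e-04 -9.99998692e-01]]
0.0003587805234660629 2.626649263638683 [ 0.81231736 -0.46812462  5.12744442]
off along 0.0070295862528727
[ 0.51748548 -0.09211306]
xyz [ 0.62 -9.75 -8.5 ] rot [ 2.00e-03 -1.00e-03 -1.92e+00]
```

The fingers shut with nothing between them. I'll look with scene and wrist side by side.

Run:
```python
from h import *
c=shot('wrist','w5'); b=shot('scene','s5'); t=shot('top','t5')
a=cv2.imread('pics/w5.png'); b2=cv2.imread('pics/s5.png')[180:300,150:330]; t2=cv2.imread('pics/t5.png')[190:310,240:400]
out=np.zeros((600,800,3),np.uint8); out[:300,:400]=cv2.resize(a,(400,300)); out[:300,400:]=cv2.resize(b2,(400,300),interpolation=2); out[300:,:400]=cv2.resize(t2,(400,300),interpolation=2)
out[300:,400:]=cv2.resize(a[60:330,130:430],(400,300),interpolation=2)
cv2.imwrite('pics/c5.png',out)
```

```text
(no output)
```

View pics/c5.png

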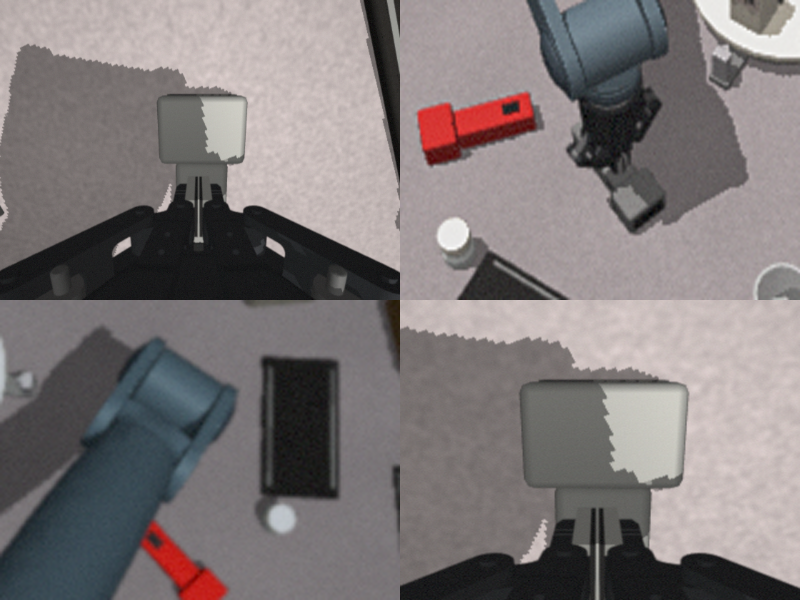

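The picture shows shut fingers over or behind the handle, with the head (lower-right panel) at (523,383), (687,383), (684,487), (525,485). I'll work out where the scanner is now.

Run:
```python
from h import *
c=load('w5'); s=r.observe(); p=s['ee_pos']; Rt=np.array(s['tool_rot'])
n=lambda x,y:(130+(x-400)*.75,60+(y-300)*.9)
for z in(.04,.06,.08):
    q=np.array([ray(c,*n(x,y),z) for x,y in((523,383),(687,383),(684,487),(525,485))])
    print(z,(Rt.T@(q-p).T).T[:,:2].round(4).tolist(), 'w',np.linalg.norm(q[0]-q[1]).round(4),'d',np.linalg.norm(q[0]-q[3]).round(4))
print('nominal head in tool', [(Rt.T@(np.array([.4655+x*.9107,-.175-x*.4131,.04])-p))[:2].round(4).tolist() for x in(.028,.072)])
# fingertips where
print('TCP px',proj(c,p),'hold',proj(c,p-.019*Rt[:,2]), 'panel', [(400+(u-130)/.75,300+(v-60)/.9) for u,v in proj(c,[p,p-.019*Rt[:,2],p-.03*Rt[:,2]])])
K,R,t=KRT(c); print('cam in tool',Rt.T@(-R.T@t-p))
```

```text
0.04 [[0.0634, -0.0229], [0.0633, 0.0292], [0.0218, 0.0304], [0.0227, -0.024]] w 0.052 d 0.0407
0.06 [[0.0637, -0.0194], [0.0637, 0.0249], [0.0283, 0.026], [0.029, -0.0204]] w 0.0444 d 0.0347
0.08 [[0.0641, -0.016], [0.0641, 0.0207], [0.0348, 0.0216], [0.0354, -0.0168]] w 0.0367 d 0.0287
nominal head in tool [[0.021, -0.0005], [0.065, -0.0006]]
TCP px [[276.65796595 245.4391148 ]] hold [[276.57623437 258.55156176]] panel [(np.float64(595.5439545982689), np.float64(506.0434608862629)), (np.float64(595.4349791608296), np.float64(520.6128463945837)), (np.float64(595.3599413997061), np.float64(530.6449609258722))]
cam in tool [ 0.06588016  0.00045591 -0.17082768]
```

The scanner hardly moved: 3 mm sideways, still flat. Two pictures agree on the cause. In w1 the open tips' corner lies about 41 mm behind the reported TCP, so the shut tips are about 28 mm short of it, and the fingers closed just above the 34 mm handle. I'll lift, open, and go lower in small steps while watching the force.

>>> arm_command --series '[{"jaw": 255, "x": 0, "y": 0, "z": -2, "ax": 0, "ay": 0, "az": 0}, {"jaw": 0, "x": 0, "y": 0.3, "z": -2, "ax": 0, "ay": 0, "az": 0}, {"jaw": 0, "x": 0, "y": 0.3, "z": -2, "ax": 0, "ay": 0, "az": 0}, {"jaw": 0, "x": 0, "y": 0.3, "z": -2, "ax": 0, "ay": 0, "az": 0}, {"jaw": 0, "x": 0, "y": 0.3, "z": -2, "ax": 0, "ay": 0, "az": 0}, {"jaw": 0, "x": 0, "y": 0.3, "z": -2, "ax": 0, "ay": 0, "az": 0}, {"jaw": 0, "x": 0, "y": 0.3, "z": -2, "ax": 0, "ay": 0, "az": 0}, {"jaw": 0, "x": 0, "y": 0.3, "z": -1, "ax": 0, "ay": 0, "az": 0}, {"jaw": 0, "x": 0, "y": 0.3, "z": 0, "ax": 0, "ay": 0, "az": 0}, {"jaw": 0, "x": 0, "y": 0.3, "z": 0.5, "ax": 0, "ay": 0, "az": 0}, {"jaw": 0, "x": 0, "y": 0.3, "z": 1.0, "ax": 0, "ay": 0, "az": 0}, {"jaw": 0, "x": 0, "y": 0.3, "z": 1.0, "ax": 0, "ay": 0, "az": 0}]'

```text
t: 9.53
ee_pos: [0.4687, -0.18, -0.0074]
tool_rot: [[0.911, -0.413, -0.003], [-0.413, -0.911, 0.002], [-0.003, -0.001, -1.0]]
wrist_force: [0.3, 0.6, 0.0]
opening: 0.0854
grip_force: 0.0
```

>>> arm_command --series '[{"jaw": 0, "x": 0, "y": 0, "z": 0.4, "ax": 0, "ay": 0, "az": 0}, {"jaw": 0, "x": 0, "y": 0, "z": 0.8, "ax": 0, "ay": 0, "az": 0}, {"jaw": 0, "x": 0, "y": 0, "z": 0.8, "ax": 0, "ay": 0, "az": 0}]'

```text
t: 9.78
ee_pos: [0.4694, -0.1805, -0.0144]
tool_rot: [[0.911, -0.413, -0.001], [-0.413, -0.911, 0.001], [-0.001, -0.0, -1.0]]
wrist_force: [-0.2, -0.6, 0.1]
opening: 0.0854
grip_force: 0.0
```

Reported z is −14 mm with no contact force, which confirms the offset. I'll go 5 mm more and grip.

>>> arm_command --series '[{"jaw": 0, "x": 0, "y": 0, "z": 0.5, "ax": 0, "ay": 0, "az": 0}, {"jaw": 120, "x": 0, "y": 0, "z": 0.5, "ax": 0, "ay": 0, "az": 0}, {"jaw": 255, "x": 0, "y": 0, "z": 0.5, "ax": 0, "ay": 0, "az": 0}, {"jaw": 255, "x": 0, "y": 0, "z": 0.5, "ax": 0, "ay": 0, "az": 0}, {"jaw": 255, "x": 0, "y": 0, "z": 0.5, "ax": 0, "ay": 0, "az": 0}, {"jaw": 255, "x": 0, "y": 0, "z": 0.5, "ax": 0, "ay": 0, "az": 0}, {"jaw": 255, "x": 0, "y": 0, "z": 0.5, "ax": 0, "ay": 0, "az": 0}, {"jaw": 255, "x": 0, "y": 0, "z": 0.5, "ax": 0, "ay": 0, "az": 0}]' --squeeze 35

```text
t: 10.45
ee_pos: [0.4702, -0.181, -0.0183]
tool_rot: [[0.911, -0.413, 0.001], [-0.413, -0.911, -0.0], [0.001, 0.0, -1.0]]
wrist_force: [0.4, 0.4, 2.3]
opening: 0.0348
grip_force: 37.1
```

Run:
```python
from h import *
s=r.observe(); print(s['t'],s['ee_pos'],np.array(s['tool_rot']).round(3).tolist()); print(s['opening'],s['grip_force'],s['wrist_force'])
c=shot('wrist','w6'); shot('scene','s6')
# head edges: brightness profile down the centre column and across the head
g=cv2.cvtColor(c['image'],cv2.COLOR_RGB2GRAY).astype(int)
print('col276',g[100:250:4,276].tolist()); print('row', [ (v,g[v,200:360:5].tolist()) for v in (150,)])
```

```text
10.45 [ 0.47016549 -0.18095811 -0.01831935] [[0.911, -0.413, 0.001], [-0.413, -0.911, -0.0], [0.001, 0.0, -1.0]]
0.03478975690308169 37.09237575531006 [0.41196099 0.44050981 2.25699909]
col276 [197, 205, 210, 198, 195, 118, 118, 119, 46, 88, 97, 106, 109, 108, 109, 108, 108, 106, 108, 105, 106, 106, 105, 103, 102, 104, 101, 104, 102, 102, 99, 100, 102, 98, 99, 98, 85, 94]
row [(150, [120, 90, 110, 107, 109, 109, 110, 110, 110, 107, 109, 107, 108, 106, 109, 110, 109, 111, 107, 109, 194, 200, 198, 201, 200, 203, 204, 204, 207, 205, 167, 190])]
```

Run:
```python
from h import *
c=load('w6'); s=r.observe(); p=s['ee_pos']; Rt=np.array(s['tool_rot'])
for v in(132,135): print('front x',(Rt.T@(ray(c,276,v,.04)-p))[0].round(4))
g=cv2.cvtColor(c['image'],cv2.COLOR_RGB2GRAY).astype(int); print(g[126:142,276])
A=np.array([.5372,.1641]); a=np.radians(-94.4); u=np.array([np.cos(a),np.sin(a)])
for off in(.007,): go([*(A+u*(.264-off)),p[2]+.085],down(-4.4))
```

```text
front x 0.0647
front x 0.0637
[115 119 119 117  97  63  46  64  73  80  88  92  96  96  97 103]
xyz [  0.64 -10.04  -8.5 ] rot [ 1.00e-03 -0.00e+00 -1.92e+00]
```

>>> arm_command --series '[{"jaw": 255, "x": 0, "y": 0, "z": -2, "ax": 0, "ay": 0, "az": 0}, {"jaw": 255, "x": 0, "y": 0, "z": -5, "ax": 0, "ay": 0, "az": 0}, {"jaw": 255, "x": 0, "y": 0, "z": -8, "ax": 0, "ay": 0, "az": 0}, {"jaw": 255, "x": 0, "y": -0.6, "z": -8.5, "ax": 0, "ay": 0, "az": -0.12}, {"jaw": 255, "x": 0, "y": -1.3, "z": -8.5, "ax": 0, "ay": 0, "az": -0.24}, {"jaw": 255, "x": 0.1, "y": -2, "z": -8.5, "ax": 0, "ay": 0, "az": -0.36}, {"jaw": 255, "x": 0.1, "y": -2.6, "z": -8.5, "ax": 0, "ay": 0, "az": -0.48}, {"jaw": 255, "x": 0.2, "y": -3.2, "z": -8.5, "ax": 0, "ay": 0, "az": -0.6}, {"jaw": 255, "x": 0.2, "y": -3.8, "z": -8.5, "ax": 0, "ay": 0, "az": -0.72}, {"jaw": 255, "x": 0.3, "y": -4.4, "z": -8.5, "ax": 0, "ay": 0, "az": -0.84}, {"jaw": 255, "x": 0.3, "y": -5, "z": -8.5, "ax": 0, "ay": 0, "az": -0.96}, {"jaw": 255, "x": 0.4, "y": -5.6, "z": -8.5, "ax": 0, "ay": 0, "az": -1.08}, {"jaw": 255, "x": 0.4, "y": -6.3, "z": -8.5, "ax": 0, "ay": 0, "az": -1.2}, {"jaw": 255, "x": 0.5, "y": -7, "z": -8.5, "ax": 0, "ay": 0, "az": -1.32}, {"jaw": 255, "x": 0.5, "y": -7.6, "z": -8.5, "ax": 0, "ay": 0, "az": -1.44}, {"jaw": 255, "x": 0.5, "y": -8.2, "z": -8.5, "ax": 0, "ay": 0, "az": -1.56}, {"jaw": 255, "x": 0.6, "y": -8.8, "z": -8.5, "ax": 0, "ay": 0, "az": -1.68}, {"jaw": 255, "x": 0.6, "y": -9.4, "z": -8.5, "ax": 0, "ay": 0, "az": -1.78}, {"jaw": 255, "x": 0.64, "y": -9.8, "z": -8.5, "ax": 0, "ay": 0, "az": -1.87}, {"jaw": 255, "x": 0.64, "y": -10.0, "z": -8.5, "ax": 0, "ay": 0, "az": -1.92}]'

```text
t: 12.22
ee_pos: [0.5162, -0.0915, 0.0653]
tool_rot: [[0.073, 0.997, -0.002], [0.997, -0.073, 0.001], [0.001, -0.002, -1.0]]
wrist_force: [0.8, -0.7, -2.3]
opening: 0.0349
grip_force: 36.7
```

>>> arm_command --series '[{"jaw": 255, "x": 0, "y": 0, "z": 0, "ax": 0, "ay": 0, "az": 0}, {"jaw": 255, "x": 0, "y": 0, "z": 0, "ax": 0, "ay": 0, "az": 0}]'

```text
t: 12.38
ee_pos: [0.5163, -0.092, 0.0656]
tool_rot: [[0.078, 0.997, -0.001], [0.997, -0.078, 0.001], [0.0, -0.002, -1.0]]
wrist_force: [0.3, 0.0, -3.1]
opening: 0.0356
grip_force: 36.7
```

```bash
cat > chk.py <<'E'
from h import *
s=r.observe(); p=s['ee_pos']; Rt=np.array(s['tool_rot']); print(s['t'],p,Rt.round(4).tolist()); print(s['opening'],s['grip_force'],s['wrist_force'])
A=np.array([.5372,.1641]); a=np.radians(-94.4); u=np.array([np.cos(a),np.sin(a)])
w=p+Rt@[.065,0,0]; print('window',w,'r along',(w[:2]-A)@u,'side',np.cross(u,w[:2]-A),'zoff',p[2]+.0183+.02)
go([*(A+u*.257),-.0183+.085],down(-4.4))
c=shot('wrist','wa%d'%int(s['t']*100)); b=shot('scene','sa%d'%int(s['t']*100))
g=cv2.cvtColor(c['image'],cv2.COLOR_RGB2GRAY).astype(int); print(g[120:150,276].tolist())
E
python3 chk.py
```

```text
12.3833 [ 0.51627736 -0.0919936   0.0655737 ] [[0.0781, 0.9969, -0.0015], [0.9969, -0.0781, 0.0005], [0.0004, -0.0015, -1.0]]
0.03564851879775467 36.71940565109253 [ 0.25158531  0.02292399 -3.05655603]
window [ 0.52135175 -0.02719198  0.0656006 ] r along 0.19194406132785943 side -0.0011258093941589296 zoff 0.10387370337176915
xyz [-0.01  0.12 -0.11] rot [-0.002 -0.    -0.001]
[116, 118, 116, 121, 119, 121, 119, 117, 120, 116, 87, 50, 46, 58, 68, 77, 85, 90, 90, 92, 98, 97, 103, 108, 108, 113, 111, 113, 110, 113]chk.py:4: DeprecationWarning: Arrays of 2-dimensional vectors are deprecated. Use arrays of 3-dimensional vectors instead. (deprecated in NumPy 2.0)
  w=p+Rt@[.065,0,0]; print('window',w,'r along',(w[:2]-A)@u,'side',np.cross(u,w[:2]-A),'zoff',p[2]+.0183+.02)
```

Window distance is 80 mm, side error 1 mm and height error 1 mm, and the head sits in the wrist view where it was. A tiny correction, then I'll hold for over 2.5 s.

>>> arm_command --series '[{"jaw": 255, "x": 0, "y": 0.1, "z": -0.1, "ax": 0, "ay": 0, "az": 0}, {"jaw": 255, "x": 0, "y": 0.1, "z": -0.1, "ax": 0, "ay": 0, "az": 0}, {"jaw": 255, "x": 0, "y": 0.1, "z": -0.1, "ax": 0, "ay": 0, "az": 0}, {"jaw": 255, "x": 0, "y": 0.1, "z": -0.1, "ax": 0, "ay": 0, "az": 0}, {"jaw": 255, "x": 0, "y": 0.1, "z": -0.1, "ax": 0, "ay": 0, "az": 0}, {"jaw": 255, "x": 0, "y": 0.1, "z": -0.1, "ax": 0, "ay": 0, "az": 0}, {"jaw": 255, "x": 0, "y": 0.1, "z": -0.1, "ax": 0, "ay": 0, "az": 0}, {"jaw": 255, "x": 0, "y": 0.1, "z": -0.1, "ax": 0, "ay": 0, "az": 0}, {"jaw": 255, "x": 0, "y": 0.1, "z": -0.1, "ax": 0, "ay": 0, "az": 0}, {"jaw": 255, "x": 0, "y": 0.1, "z": -0.1, "ax": 0, "ay": 0, "az": 0}, {"jaw": 255, "x": 0, "y": 0.1, "z": -0.1, "ax": 0, "ay": 0, "az": 0}, {"jaw": 255, "x": 0, "y": 0.1, "z": -0.1, "ax": 0, "ay": 0, "az": 0}, {"jaw": 255, "x": 0, "y": 0.1, "z": -0.1, "ax": 0, "ay": 0, "az": 0}, {"jaw": 255, "x": 0, "y": 0.1, "z": -0.1, "ax": 0, "ay": 0, "az": 0}, {"jaw": 255, "x": 0, "y": 0.1, "z": -0.1, "ax": 0, "ay": 0, "az": 0}, {"jaw": 255, "x": 0, "y": 0.1, "z": -0.1, "ax": 0, "ay": 0, "az": 0}, {"jaw": 255, "x": 0, "y": 0.1, "z": -0.1, "ax": 0, "ay": 0, "az": 0}, {"jaw": 255, "x": 0, "y": 0.1, "z": -0.1, "ax": 0, "ay": 0, "az": 0}, {"jaw": 255, "x": 0, "y": 0.1, "z": -0.1, "ax": 0, "ay": 0, "az": 0}, {"jaw": 255, "x": 0, "y": 0.1, "z": -0.1, "ax": 0, "ay": 0, "az": 0}]'

```text
t: 14.15
ee_pos: [0.518, -0.0924, 0.0673]
tool_rot: [[0.077, 0.997, -0.0], [0.997, -0.077, 0.0], [0.0, -0.0, -1.0]]
wrist_force: [-0.1, 0.2, -1.9]
opening: 0.0354
grip_force: 36.7
```

```bash
python3 -W ignore chk.py
python3 - <<'E'
from h import *
# pad centre from the first wrist-height view: recheck with scene image
b=load('scene0'); im=b['image'].max(2); P=np.array([.468,-.3855,.01]); print(proj(b,P))
a=np.radians(-2.5); e=np.array([np.cos(a),np.sin(a),0]); n=np.array([-e[1],e[0],0])
for d,L in((e,.1),(-e,.1),(n,.055),(-n,.055)):
    pr=[int(im[int(q[1]),int(q[0])]) for q in proj(b,[P+d*(L+k) for k in np.arange(-.012,.013,.003)])]; print(pr)
E
```

```text
14.15 [ 0.51796555 -0.09239382  0.06728329] [[0.0769, 0.997, -0.0], [0.997, -0.0769, 0.0], [0.0, -0.0, -1.0]]
0.035432730378130474 36.718894243240356 [-0.05120692  0.22941993 -1.94497394]
window [ 0.52296553 -0.02758641  0.06728362] r along 0.19221352019936072 side 0.0005134783191139379 zoff 0.10558328962083507
xyz [ 0.02 -0.05  0.06] rot [-0. -0. -0.]
[117, 118, 116, 117, 118, 119, 117, 119, 121, 116, 88, 53, 49, 59, 71, 77, 84, 88, 92, 94, 98, 103, 107, 107, 112, 113, 113, 110, 110, 111]
[[209.45020666 312.38726227]]
[44, 51, 39, 45, 33, 90, 169, 173, 166]
[24, 26, 25, 44, 97, 99, 100, 97, 97]
[127, 72, 40, 107, 171, 167, 167, 165, 164]
[72, 135, 92, 40, 41, 123, 107, 122, 99]
```

>>> arm_command --series '[{"jaw": 255, "x": 0, "y": 0, "z": 0, "ax": 0, "ay": 0, "az": 0}, {"jaw": 255, "x": 0, "y": 0, "z": 0, "ax": 0, "ay": 0, "az": 0}, {"jaw": 255, "x": 0, "y": 0, "z": 0, "ax": 0, "ay": 0, "az": 0}, {"jaw": 255, "x": 0, "y": 0, "z": 0, "ax": 0, "ay": 0, "az": 0}, {"jaw": 255, "x": 0, "y": 0, "z": 0, "ax": 0, "ay": 0, "az": 0}, {"jaw": 255, "x": 0, "y": 0, "z": 0, "ax": 0, "ay": 0, "az": 0}, {"jaw": 255, "x": 0, "y": 0, "z": 0, "ax": 0, "ay": 0, "az": 0}, {"jaw": 255, "x": 0, "y": 0, "z": 0, "ax": 0, "ay": 0, "az": 0}, {"jaw": 255, "x": 0, "y": 0, "z": 0, "ax": 0, "ay": 0, "az": 0}, {"jaw": 255, "x": 0, "y": 0, "z": 0, "ax": 0, "ay": 0, "az": 0}, {"jaw": 255, "x": 0, "y": 0, "z": 0, "ax": 0, "ay": 0, "az": 0}, {"jaw": 255, "x": 0, "y": 0, "z": 0, "ax": 0, "ay": 0, "az": 0}]'

```text
t: 15.25
ee_pos: [0.518, -0.0924, 0.0673]
tool_rot: [[0.077, 0.997, 0.0], [0.997, -0.077, 0.0], [0.0, 0.0, -1.0]]
wrist_force: [0.1, -0.1, -1.2]
opening: 0.0353
grip_force: 36.7
```

```bash
python3 -W ignore chk.py; python3 -c "
from h import *
go([.475,-.3873,.067],down(-92.5))"
```

```text
15.25 [ 0.51795759 -0.09238618  0.06729173] [[0.0769, 0.997, 0.0], [0.997, -0.0769, 0.0], [0.0, 0.0, -1.0]]
0.03528714839972315 36.71993315219879 [ 0.05301412 -0.13479966 -1.2038026 ]
window [ 0.5229575  -0.02757876  0.06729313] r along 0.1922065070162498 side 0.0005048863468194772 zoff 0.10559172856932228
xyz [ 0.02 -0.05  0.06] rot [ 0. -0. -0.]
[118, 116, 117, 116, 117, 117, 116, 116, 116, 113, 89, 50, 45, 56, 67, 77, 84, 89, 94, 97, 98, 101, 103, 105, 111, 115, 112, 112, 110, 112]
xyz [-29.73  -2.02   0.03] rot [-0.     0.     1.537]
```

The aim has held steady for well over 2 s. Next I'll carry the scanner to the pad.

>>> arm_command --series '[{"jaw": 255, "x": -1, "y": -0.1, "z": 0, "ax": 0, "ay": 0, "az": 0.04}, {"jaw": 255, "x": -3, "y": -0.2, "z": 0, "ax": 0, "ay": 0, "az": 0.12}, {"jaw": 255, "x": -5, "y": -0.3, "z": 0, "ax": 0, "ay": 0, "az": 0.24}, {"jaw": 255, "x": -7, "y": -0.5, "z": 0, "ax": 0, "ay": 0, "az": 0.36}, {"jaw": 255, "x": -9, "y": -0.6, "z": 0, "ax": 0, "ay": 0, "az": 0.48}, {"jaw": 255, "x": -11.5, "y": -0.8, "z": 0, "ax": 0, "ay": 0, "az": 0.6}, {"jaw": 255, "x": -14, "y": -1, "z": 0, "ax": 0, "ay": 0, "az": 0.72}, {"jaw": 255, "x": -16.5, "y": -1.1, "z": 0, "ax": 0, "ay": 0, "az": 0.84}, {"jaw": 255, "x": -19, "y": -1.3, "z": 0, "ax": 0, "ay": 0, "az": 0.96}, {"jaw": 255, "x": -21.5, "y": -1.5, "z": 0, "ax": 0, "ay": 0, "az": 1.08}, {"jaw": 255, "x": -24, "y": -1.6, "z": 0, "ax": 0, "ay": 0, "az": 1.2}, {"jaw": 255, "x": -26, "y": -1.8, "z": 0, "ax": 0, "ay": 0, "az": 1.32}, {"jaw": 255, "x": -28, "y": -1.9, "z": 0, "ax": 0, "ay": 0, "az": 1.42}, {"jaw": 255, "x": -29.3, "y": -2, "z": 0, "ax": 0, "ay": 0, "az": 1.5}, {"jaw": 255, "x": -29.7, "y": -2, "z": 0, "ax": 0, "ay": 0, "az": 1.537}, {"jaw": 255, "x": -29.7, "y": -2, "z": 0, "ax": 0, "ay": 0, "az": 1.537}, {"jaw": 255, "x": -29.7, "y": -2, "z": 0, "ax": 0, "ay": 0, "az": 1.537}]'

```text
t: 16.77
ee_pos: [0.4747, -0.3874, 0.0671]
tool_rot: [[0.999, -0.044, -0.0], [-0.044, -0.999, 0.0], [-0.0, -0.0, -1.0]]
wrist_force: [0.3, 0.1, -2.4]
opening: 0.0352
grip_force: 36.7
```

Run:
```python
from h import *
s=r.observe(); p=s['ee_pos']; print(s['t'],p,s['grip_force'],s['opening'])
go([.475,-.3873,-.0078],down(-92.5))
c=shot('wrist','w7'); im=c['image'].max(2).astype(int)
a=np.radians(-2.5); e=np.array([np.cos(a),np.sin(a),0]); n=np.array([-e[1],e[0],0]); P=np.array([.468,-.387,.01])
print('centre px',proj(c,P))
for nm,base,d,L in(('+e',P+.035*n,e,.1),('+e',P-.035*n,e,.1),('+n',P+.085*e,n,.055),('-n',P+.085*e,-n,.055),('+n',P+.05*e,n,.055),('-n',P+.05*e,-n,.055)):
    q=proj(c,[base+d*(L+k) for k in np.arange(-.012,.013,.003)]); print(nm,[int(im[int(round(v)),int(round(u))]) if 0<=v<420 and 0<=u<560 else -1 for u,v in q])
```

```text
16.7667 [ 0.47468296 -0.38738978  0.06707574] 36.658995151519775 0.035182552544812166
xyz [ 0.03 -0.01  7.49] rot [-0.  0. -0.]
centre px [[276.41097417 226.28608943]]
+e [33, 37, 34, 35, 33, 134, 136, 137, 131]
+e [56, 56, 58, 56, 51, 213, 219, 220, 224]
+n [56, 123, 35, 37, 109, 136, 129, 129, 131]
-n [215, 213, 58, 55, 223, 224, 221, 225, 224]
+n [123, 120, 112, 91, 123, 133, 125, 131, 130]
-n [220, 220, 220, 192, 139, 221, 227, 225, 228]
```

The pad edges in the wrist view agree to within 2 mm. Lowering and releasing.

>>> arm_command --series '[{"jaw": 255, "x": 0, "y": 0, "z": 2, "ax": 0, "ay": 0, "az": 0}, {"jaw": 255, "x": 0, "y": 0, "z": 4, "ax": 0, "ay": 0, "az": 0}, {"jaw": 255, "x": 0, "y": 0, "z": 6, "ax": 0, "ay": 0, "az": 0}, {"jaw": 255, "x": 0, "y": 0, "z": 6.8, "ax": 0, "ay": 0, "az": 0}, {"jaw": 255, "x": 0, "y": 0, "z": 7.2, "ax": 0, "ay": 0, "az": 0}, {"jaw": 255, "x": 0, "y": 0, "z": 7.5, "ax": 0, "ay": 0, "az": 0}, {"jaw": 255, "x": 0, "y": 0, "z": 7.5, "ax": 0, "ay": 0, "az": 0}, {"jaw": 255, "x": 0, "y": 0, "z": 7.5, "ax": 0, "ay": 0, "az": 0}]'

```text
t: 17.48
ee_pos: [0.4758, -0.3876, -0.0066]
tool_rot: [[0.999, -0.043, 0.001], [-0.043, -0.999, -0.001], [0.001, 0.001, -1.0]]
wrist_force: [0.7, -0.2, -1.7]
opening: 0.0351
grip_force: 36.6
```

>>> arm_command --series '[{"jaw": 255, "x": 0, "y": 0, "z": 0.2, "ax": 0, "ay": 0, "az": 0}, {"jaw": 255, "x": 0, "y": 0, "z": 0.2, "ax": 0, "ay": 0, "az": 0}, {"jaw": 255, "x": 0, "y": 0, "z": 0.2, "ax": 0, "ay": 0, "az": 0}, {"jaw": 120, "x": 0, "y": 0, "z": 0.2, "ax": 0, "ay": 0, "az": 0}, {"jaw": 60, "x": 0, "y": 0, "z": 0.2, "ax": 0, "ay": 0, "az": 0}, {"jaw": 0, "x": 0, "y": 0, "z": 0.2, "ax": 0, "ay": 0, "az": 0}, {"jaw": 0, "x": 0, "y": 0, "z": 0.2, "ax": 0, "ay": 0, "az": 0}, {"jaw": 0, "x": 0, "y": 0, "z": 0.2, "ax": 0, "ay": 0, "az": 0}, {"jaw": 0, "x": 0, "y": 0, "z": 0.2, "ax": 0, "ay": 0, "az": 0}, {"jaw": 0, "x": 0, "y": 0, "z": -2, "ax": 0, "ay": 0, "az": 0}, {"jaw": 0, "x": 0, "y": 0, "z": -5, "ax": 0, "ay": 0, "az": 0}, {"jaw": 0, "x": 0, "y": 0, "z": -9, "ax": 0, "ay": 0, "az": 0}, {"jaw": 0, "x": 0, "y": 0, "z": -13, "ax": 0, "ay": 0, "az": 0}, {"jaw": 0, "x": -3, "y": 0, "z": -17, "ax": 0, "ay": 0, "az": 0}, {"jaw": 0, "x": -6, "y": 0, "z": -20, "ax": 0, "ay": 0, "az": 0}, {"jaw": 0, "x": -6, "y": 0, "z": -20, "ax": 0, "ay": 0, "az": 0}, {"jaw": 0, "x": -6, "y": 0, "z": -20, "ax": 0, "ay": 0, "az": 0}]'

```text
t: 18.9
ee_pos: [0.4152, -0.3859, 0.1957]
tool_rot: [[0.999, -0.045, 0.004], [-0.045, -0.999, -0.005], [0.004, 0.005, -1.0]]
wrist_force: [0.7, -0.8, -0.0]
opening: 0.0855
grip_force: 0.0
```

Run:
```python
from h import *
s=r.observe(); print(s['t'],s['ee_pos'],s['opening'],s['wrist_force'])
c=shot('wrist','w8'); b=shot('scene','s8')
# scanner mask: grey-lit pixels inside the pad outline, seen from the wrist, on plane z=.047
a=np.radians(-2.5); e=np.array([np.cos(a),np.sin(a)]); n=np.array([-e[1],e[0]]); P=np.array([.468,-.387])
g=c['image'].max(2).astype(int)
def at(x,y,z,cam,G):
    u,v=proj(cam,[*(P+x*e+y*n),z])[0]; u,v=int(round(u)),int(round(v)); return int(G[v,u]) if 0<=u<560 and 0<=v<420 else -1
print('lengthwise',[(int(1e3*x),at(x,0,.045,c,g)) for x in np.arange(-.09,.1,.006)])
print('head across',[(int(1e3*y),at(.05,y,.05,c,g)) for y in np.arange(-.048,.049,.004)])
print('handle across',[(int(1e3*y),at(-.01,y,.044,c,g)) for y in np.arange(-.048,.049,.004)])
print('handle end across',[(int(1e3*y),at(-.06,y,.044,c,g)) for y in np.arange(-.048,.049,.004)])
t=shot('top','t8'); A=np.array([.5372,.1641])
d=np.abs(t['image'].astype(int)-load('t3')['image']).max(2); print('top diff vs t3 in carousel', (d[170:265,160:260]>60).sum(), 'bystanders',(d[150:200,260:380]>60).sum())
```

```text
18.9 [ 0.41515915 -0.38586025  0.195659  ] 0.08547788546581618 [ 0.73955423 -0.77018002 -0.02687435]
lengthwise [(-90, 192), (-83, 44), (-77, 49), (-71, 56), (-65, 188), (-59, 189), (-53, 72), (-47, 63), (-41, 71), (-35, 67), (-29, 187), (-23, 188), (-17, 188), (-11, 189), (-5, 185), (0, 106), (6, 185), (12, 182), (18, 111), (24, 109), (30, 141), (36, 185), (42, 187), (48, 185), (54, 183), (60, 182), (66, 180), (72, 55), (78, 48), (84, 46), (90, 42), (96, 195)]
head across [(-48, 129), (-44, 50), (-39, 184), (-35, 44), (-31, 48), (-27, 124), (-23, 187), (-19, 188), (-15, 189), (-11, 187), (-7, 185), (-3, 185), (0, 184), (4, 182), (8, 183), (12, 179), (16, 180), (20, 150), (24, 102), (28, 27), (32, 28), (36, 30), (40, 111), (44, 30), (48, 41)]
handle across [(-48, 48), (-44, 54), (-39, 187), (-35, 45), (-31, 52), (-27, 44), (-23, 47), (-19, 56), (-15, 157), (-11, 106), (-7, 104), (-3, 126), (0, 186), (4, 187), (8, 183), (12, 178), (16, 73), (20, 40), (24, 48), (28, 46), (32, 49), (36, 50), (40, 181), (44, 48), (48, 46)]
handle end across [(-48, 50), (-44, 65), (-39, 178), (-35, 47), (-31, 46), (-27, 45), (-23, 46), (-19, 50), (-15, 181), (-11, 196), (-7, 196), (-3, 190), (0, 189), (4, 184), (8, 182), (12, 178), (16, 93), (20, 46), (24, 48), (28, 46), (32, 48), (36, 47), (40, 175), (44, 51), (48, 69)]
top diff vs t3 in carousel 2396 bystanders 0
```

The scanner lies at −70 to +70 mm along the pad, centred within 1–2 mm and straight. The bystanders show no change and the arm is clear. Handing in.

```bash
python3 -c "
from plant import r
print(r.sign_off())"
```

```text
the job is handed in; nothing more can be done
None
```

The job is handed in, at 18.9 s of the 72 s allowed: the bottle stood within about 0.5° of the blade when last measured (not re-measured after the scan), the scanner held its aim 8 cm from the label's centre for over 2 s, and it now lies lengthwise on the middle of the large pad; the first grip closed just above the handle and shifted the scanner about 3 mm before the second held.

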